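Raise a vial with the rocker lift and rack it

ROBOT

A 7-joint arm with a two-finger parallel gripper is mounted at the origin on the work surface. World frame = base frame: x ahead of the robot, y to its left, z up, the work surface at z = 0. Lengths are in m, angles in rad, forces in N, time in s.
With the tool pointing down it reaches from about 0.4 to 0.85 m from the base axis. Payload 4.4 kg.
Tool frame: the origin (TCP) lies on the mounting face of the last link; the fingertips stand 199 mm ahead of it and the grasp point (between the pads) lies ahead of it (robot.grip_point_offset is the z of the grasp point in the tool frame, in m); z points along the fingers, y is the direction in which the jaws open and shut (so a half turn about z gives the same grasp; the last joint's range is limited). The gripper opens to 94 mm and grips with 3 to 60 N. Pads are 16 mm wide; open, the fingers measure 119 mm over their backs; the gripper's body (75 mm by 177 mm) begins 78 mm behind the grasp point.
Start: joints at [1.253, 0.628, 0.038, 1.517, -0.027, 0.996, -0.02], TCP at [0.162, -0.63, 0.405] pointing down, gripper open.
Joint ranges: [-3.06, 3.06], [-0.37, 2.12], [-1.25, 1.32], [0.18, 2.47], [-1.1, 4.24], [0.23, 1.98], [-2.94, 2.94]. Speed limits (rad/s): [2.57, 2.57, 3.14, 3.14, 3.14, 3.14, 3.14].

INTERFACE

Orientations are given as a unit quaternion [x, y, z, w].
In Python, from plant import robot gives the robot as it stands.
- The arm moves only by the tool play_rows, never from a script. Its argument "plan" is a list that holds one entry, the list of rows, each a list of 7 numbers: the closure in counts, from 0 (fully open) to 255 (shut), then the shift along the tool's x, y, z in mm, then the turn, a rotation vector about the tool's x, y, z in degrees. A call has 1 to 10 rows; each row is the pose to reach, as a shift and turn from the pose measured when the call began, along the tool's axes at that moment; what a row does not reach only later rows make up. A row lasts 1/10 s, in which the tool goes at most 50 mm and 8.59 degrees, less where a joint would pass 70% of its speed; a pose out of reach is approached as far as the arm can. A call with a gripper value outside its range is refused whole. The fingers move at their own pace and stop on an object; "grip_force" is the grip in N (left out, the last holds). Time passes only in rows, so rows that repeat a pose let the fingers close. It gives the time, the measured TCP pose, the force and the opening at its end, in the units of the state.
- robot.sense(): the state, without advancing time (a new reading comes with each control period).
- robot.grab_frame(name): name is "scene" or "top" or "wrist"; returns a dict with "frame" (400x640x3 uint8, red, green, blue), "fx", "fy", "cx", "cy" (pixels), "xyz" and "rotation" of the camera in the world. Camera axes: x right, y down, z forward; pixel columns grow to the right and rows downward; lengths in m; the calibration is good to about 2 mm. A picture is of the moment at which its call begins. There is no depth.
- robot.sign_off(): hands the job in, once; it reports no verdict.
The state is a dict: "time": time; "qpos": joint angles; "dq": joint speeds; "joint_torque": joint torques, N m; "tool_pos": TCP position; "orientation": TCP orientation; "contact_force": force on the tool from outside, world axes, zero at the start; "moment": the same for the moment, N m; "gripper_width": finger opening in m.
Only numpy, scipy, OpenCV 4.12 (cv2) and the standard library are available. Lean on these libraries where they do the work, as an engineer would, in place of code of your own. Each camera call takes 0.05 s, during which the arm holds its last target.

TASK

Push on the screw head at the outer end of the vial lift's seesaw lever until the lever is down hard on its stop and the vial at the other end has tipped up out of its sleeve, and hold it there for a second with a firm push of about 12 newtons (never over 25). Then take the raised vial and set it gently upright in the rack's empty pocket, fully down, and let go. Leave the other vials and everything else on the bench where they are.

Things in the scene. Friction and masses are not known exactly. Their poses are not given: they have to be found in the camera images.
- lift: Vial lift, fixed: grey base plate 225 x 70 x 10 mm with a seesaw lever along its x axis. Origin: under its centre. Lever pivot: a pin along y, 34 mm above the origin. At x = +79 mm a sleeve tower, 56 x 56 mm, top 84 mm above the bench, with a 28 mm bore: the vial stands in it on the lever's inner end. The tab to press is at x = -79 mm. A guard plate, top 60 mm up, covers the lever from x = -44 to 48.
- lever (a joint): Angle of the seesaw lever, rad. 0 = tab up, vial down (start); 0.35 = hard stop: tab down, vial tipped up. Arms 80 mm either side of the pivot: the tab sinks and the vial rises 28 mm in all. The pivot is stiff: about 5 N on the tab moves it, and it stays where it is left. More than 25 N would bend it.
- tab (a point): Centre of the top face of the 36 x 38 mm tab at the lever's outer end, 52 mm above the bench at the start, 24 mm at the stop; z = its normal. On it stands an adjusting screw with a flat round head 26 mm across, 6 mm thick. How far it is screwed out varies and is not measured: the head's top is 7 to 21 mm above this point. It does not turn or sink. Push on the head's centre.
- vial_center (a point): Centre (half-way up, on the axis, z along the axis) of the vial in the lift: amber glass vial with a white cap, 26 mm diameter throughout, 70 mm tall (cap the top 20 mm), about 45 g, loose. At the start its top stands 12 mm above the sleeve tower, with the lever at its stop 40 mm.
- rack: Grey vial rack fixed to the bench, 190 (x) x 60 (y) x 42 mm high, with three pockets in a row along its x axis, 58 mm apart (the middle one in its centre), each 28.5 mm across and 30 mm deep, slightly chamfered. Origin: centre of its underside. Two pockets hold other vials, one is empty.
- pocket (a point): Centre of the floor of the rack's empty pocket (a paper disc lies there), 12 mm above the bench and 30 mm under the rack's top. A seated vial has its centre 35 mm above this point and stands 40 mm out of the rack.
- vial_b_center (a point): Centre of another vial of the same kind, standing in the rack; leave it there.
- vial_c_center (a point): Centre of the third vial of the same kind, standing in the rack; leave it there.
- beaker: Bystander: glass beaker, 68 mm across, 85 mm tall; origin under its centre.
- dish: Bystander: low white dish, 48 mm across, 16 mm tall; origin under its centre.
- jar: Bystander: white jar, 60 mm across, 75 mm tall; origin under its centre.
- reagent: Bystander: white bottle, 72 mm across, 130 mm tall; origin under its centre.
- spatula: Bystander: thin steel laboratory spatula 200 mm long lying on the bench along its x axis.
Not all that is in view belongs to the job. Leave any brown, pink or purple look-alike of the part that bears vial_center alone.

How it is judged:
On the way, in this order (a step that is already met when the one before it is completed fails the run):
1. the lever is pressed to its stop (above 0.33 rad) by the gripper and held there with more than 8 N for 0.5 s (value of joint lever above 0.33 rad and contact force between the fingers and lever above 8 N), for 0.5 s.
2. the vial is lifted clear of the sleeve (its centre more than 120 mm above the bench) (height (world z) of vial_center above 0.12 m), for 0.1 s.
At the end, for the whole second after the job is handed in: The vial stands in the rack's empty pocket: its axis within 5 mm of the pocket's, its centre 31 to 39 mm above the pocket's floor, tilted less than 0.12 rad, at rest and released. The lever may be left at any angle (horizontal distance between vial_center and pocket below 0.005 m and z of vial_center in the frame of pocket between 0.031 and 0.039 m and angle between vial_center's own z axis and vertical below 0.12 rad and linear speed of vial below 0.02 m/s); the robot touches nothing.
It fails at once if the lever or its screw is pushed with more than 25 N (contact force between lever and anything else above 25 N).
It fails at once if the vial is pressed against the rack with more than 25 N (contact force between vial and rack above 25 N).
It fails at once if one of the other two vials is pulled or knocked out of place (more than 10 mm) (distance of any of vial_b_center, vial_c_center from where it was at the start of the episode above 0.01 m).
It fails at once if a bystander is moved more than 25 mm (distance of any of beaker, dish, jar, reagent, spatula from where it was at the start of the episode above 0.025 m).
It also fails if it takes over 69 s, if anything falls off the work surface, if the arm or the gripper's body presses on something with over 40 N, if the wrist force passes 120 N, or if a joint passes its speed limit or range.

## Working session

There is one attempt and no reset: what is moved stays moved. The work goes in short steps, Python scripts to look and compute and a tool call to move; the robot and the scene stay as the last step left them, time stands still between calls to the robot, and variables do not carry over. Pictures are saved under pics/ and viewed, and the job is handed in when it is done.

Besides the shell and the picture viewer there is one more tool, called after "Request:" by a JSON object that holds its "api" and its "payload". play_rows: Moves the arm, as the interface text tells. Its arguments: {"type":"object","properties":{"plan":{"type":"array","items":{"type":"array","items":{"type":"array","items":{"type":"number"}}}},"grip_force":{"type":"number"}},"required":["plan"]}

```bash
ls; mkdir -p pics
cat > h.py <<'E'
import numpy as np,cv2,json
from plant import robot
from scipy.spatial.transform import Rotation as R
def snap(name,fn,crop=None,scale=1):
    f=robot.grab_frame(name); im=cv2.cvtColor(f["frame"],cv2.COLOR_RGB2BGR)
    cv2.imwrite("pics/raw_"+fn,im)
    np.savez("pics/"+fn+".npz",**{k:np.array(v) for k,v in f.items()})
    if crop: im=im[crop[1]:crop[3],crop[0]:crop[2]]
    im=cv2.resize(im,None,fx=scale,fy=scale,interpolation=cv2.INTER_CUBIC)
    cv2.imwrite("pics/"+fn,im); return f
def load(fn): return dict(np.load("pics/"+fn+".npz"))
def rot(f):
    r=np.array(f["rotation"]); return r if r.shape==(3,3) else R.from_quat(r).as_matrix()
def px2w(f,u,v,z):
    d=rot(f)@np.array([(u-f["cx"])/f["fx"],(v-f["cy"])/f["fy"],1]); p=np.array(f["xyz"])
    return p+d*(z-p[2])/d[2]
def w2px(f,p):
    c=rot(f).T@(np.array(p)-np.array(f["xyz"])); return c[0]/c[2]*f["fx"]+f["cx"],c[1]/c[2]*f["fy"]+f["cy"]
E
python3 - <<'E'
from h import *
s=robot.sense(); print(s, robot.grip_point_offset)
for n in("scene","top","wrist"):
    f=snap(n,n+"0.png"); print(n,f["fx"],f["cx"],f["cy"],f["xyz"],f["rotation"])
E
```

```text
pics
{'time': 0.0, 'qpos': array([ 1.2531924 ,  0.62928917,  0.03840053,  1.51832265, -0.02698731,
        0.99626651, -0.01998279]), 'dq': array([ 7.09889964e-04, -5.17673334e-06,  1.21747839e-03,  1.52173492e-04,
       -1.67181061e-03, -6.43463074e-05,  2.74354997e-04]), 'joint_torque': array([-2.02880829e-04, -5.49720240e+01,  1.14367671e+00, -1.86630392e+01,
       -5.21587883e-02,  2.36376096e-02,  1.50004198e-04]), 'tool_pos': array([ 0.16193009, -0.62922092,  0.40380444]), 'orientation': array([ 9.92080740e-01,  1.25598657e-01, -1.13813022e-04, -8.77187344e-04]), 'contact_force': array([-0.21145937,  0.09231136, -0.40508027]), 'moment': array([ 0.00342579,  0.00758394, -0.02897142]), 'gripper_width': 0.09400829199061671} 0.1804
scene 384.81745302924435 316.28423719354487 193.44351551776708 [0.91221055 0.44196033 0.86701823] [ 0.3042773   0.90319538 -0.28842431 -0.09200455]
top 436.7367639954224 316.1799130878201 198.18936676497913 [0.51133163 0.00374224 1.14507435] [ 0.7087339  -0.70427499  0.0323533  -0.0254219 ]
wrist 305.96954640205064 316.1187701245975 202.83278925426234 [ 0.23672791 -0.60934672  0.38368922] [ 0.78329958 -0.60736076 -0.08169548  0.10430976]
```

View pics/top0.png

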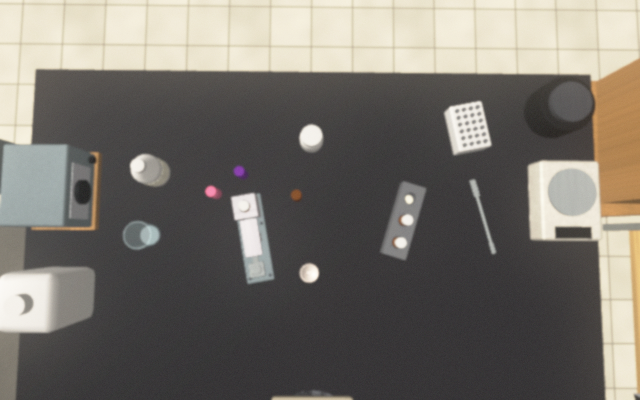

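View pics/scene0.png

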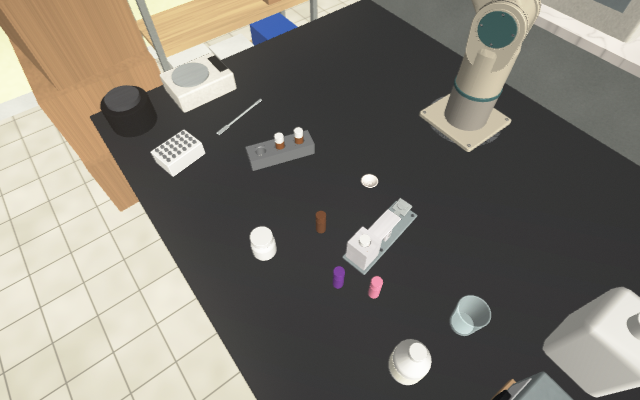

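View pics/wrist0.png

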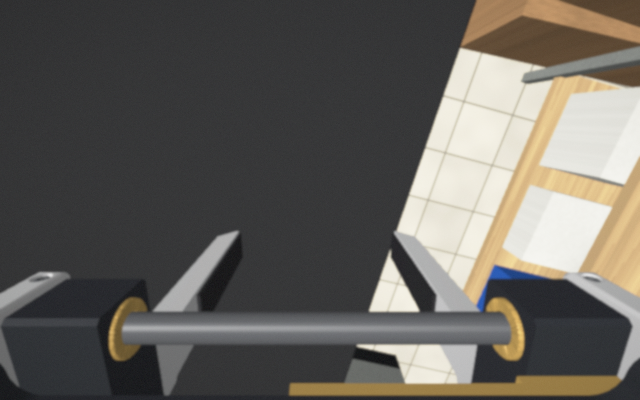

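Run:
```python
from h import *
for n,c,s,o in(("top0",(200,160,300,300),5,"a"),("top0",(370,160,450,280),5,"b"),("scene0",(330,190,430,290),6,"c"),("scene0",(235,115,335,185),6,"d")):
    im=cv2.imread("pics/%s.png"%n)[c[1]:c[3],c[0]:c[2]]
    im=cv2.resize(im,None,fx=s*.85 if o in'ab' else s,fy=s*.85 if o in'ab' else s,interpolation=cv2.INTER_CUBIC); cv2.imwrite("pics/z%s.png"%o,im); print(im.shape)
a=cv2.imread("pics/za.png");b=cv2.imread("pics/zb.png");h=max(len(a),len(b))
p=lambda i,h:cv2.copyMakeBorder(i,0,h-len(i),0,5,0)
cv2.imwrite("pics/zab.png",np.hstack([p(a,h),p(b,h)]))
f=load("top0.png"); 
for u,v,z in((254,244,.084),(245,206,.096),(257,270,.06),(409,199,.042),(407,219,.082),(400,243,.082)):print(px2w(f,u,v,z))
```

```text
(595, 425, 3)
(510, 340, 3)
(600, 600, 3)
(420, 600, 3)
[0.48633545 0.14301661 0.084     ]
[0.57731872 0.16462626 0.096     ]
[0.42227968 0.13769536 0.06      ]
[ 0.60124279 -0.2425352   0.042     ]
[ 0.54902901 -0.22815635  0.082     ]
[ 0.49070871 -0.21048678  0.082     ]
```

View pics/zab.png

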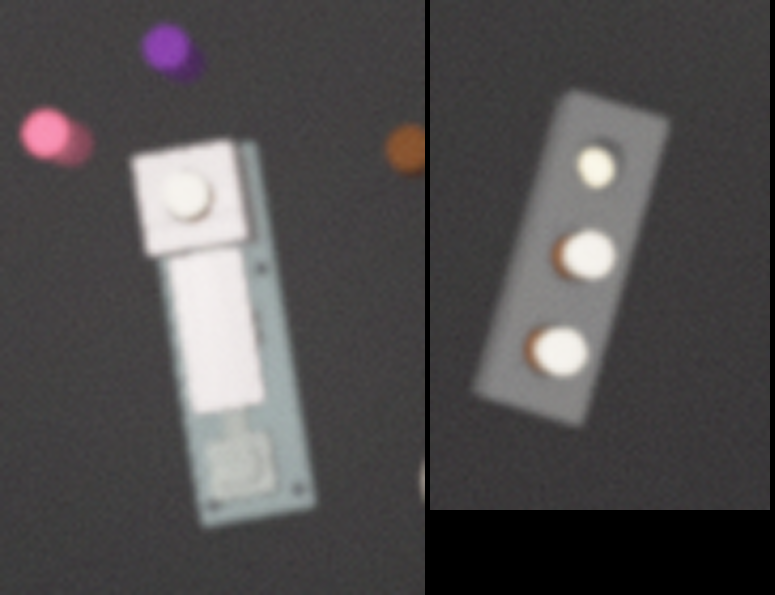

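View pics/zc.png

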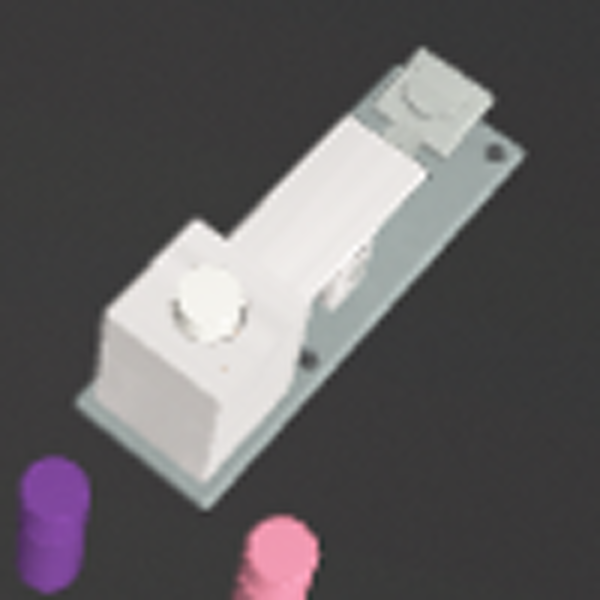

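View pics/zd.png

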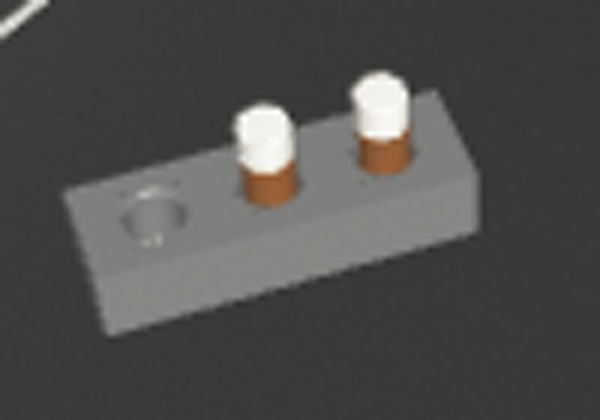

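```bash
cat >> h.py <<'E'
def cmd(p,yaw):
    "shift mm, rotvec deg in tool axes to reach TCP p, tool pointing down with tool x at yaw"
    s=robot.sense(); r0=R.from_quat(s["orientation"])
    M=np.array([[np.cos(yaw),np.sin(yaw),0],[np.sin(yaw),-np.cos(yaw),0],[0,0,-1]]).T
    print("t",round(s["time"],2),"pos",s["tool_pos"].round(4),"F",s["contact_force"].round(1),"w",round(s["gripper_width"],4))
    print(np.round(r0.inv().apply(np.array(p)-s["tool_pos"])*1000,1),np.round(np.degrees((r0.inv()*R.from_matrix(M)).as_rotvec()),2))
E
python3 - <<'E'
from h import *
f=load("top0.png")
c=lambda x,y,x0,y0:(x0+x/4.25,y0+y/4.25)
rk=[px2w(f,*c(x-430,y,370,160),.042) for x,y in((569,92),(670,122),(583,425),(473,393))]
print(np.round(rk,4),np.mean(rk,0)); 
d=rk[0]+rk[1]-rk[2]-rk[3]; print(np.linalg.norm(d)/2,np.arctan2(d[1],d[0]))
ry=np.arctan2(d[1],d[0]); u=np.array([np.cos(ry),np.sin(ry)]); print("pocket",np.mean(rk,0)[:2]+.058*u)
lf=[px2w(f,*c(x,y,200,160),.010) for x,y in((254,142),(316,505),(205,527))]
print(np.round(lf,4)); d=lf[0]-lf[1]; ly=np.arctan2(d[1],d[0]);print(np.linalg.norm(d),ly, np.linalg.norm(lf[1]-lf[2]))
o=(lf[0]+lf[2])/2; print("lift",o); u=np.array([np.cos(ly),np.sin(ly)])
print("vial",o[:2]+.079*u,"tab",o[:2]-.079*u)
print(px2w(f,*c(186,195,200,160),.096))
cmd([.53,-.221,.36],-.26)
E
```

```text
[[ 0.6455 -0.227   0.042 ]
 [ 0.6278 -0.2874  0.042 ]
 [ 0.4476 -0.2332  0.042 ]
 [ 0.466  -0.1683  0.042 ]] [ 0.54670919 -0.22896666  0.042     ]
0.18854231690808534 -0.3040385953599646
pocket [ 0.60204903 -0.24633047]
[[0.6159 0.14   0.01  ]
 [0.396  0.099  0.01  ]
 [0.3825 0.1657 0.01  ]]
0.22366027492016793 0.1844028917353935 0.06802783167055543
lift [0.49919963 0.15285819 0.01      ]
vial [0.57686026 0.1673436 ] tab [0.421539   0.13837279]
[0.57758251 0.16759502 0.096     ]
t 0.15 pos [ 0.1619 -0.6293  0.404 ] F [-0.8  0.6 -0.4] w 0.0942
[ 458.2 -303.7   44.4] [-8.000e-02  2.000e-02  2.932e+01]
```

Request:
{"api": "play_rows", "payload": {"plan": [[[0,458,-304,44,0,0,31.6],[0,458,-304,44,0,0,31.6],[0,458,-304,44,0,0,31.6],[0,458,-304,44,0,0,31.6],[0,458,-304,44,0,0,31.6],[0,458,-304,44,0,0,31.6],[0,458,-304,44,0,0,31.6],[0,458,-304,44,0,0,31.6],[0,458,-304,44,0,0,31.6],[0,458,-304,44,0,0,31.6]]]}}

```text
time: 1.15
tool_pos: [0.4964, -0.2572, 0.3643]
orientation: [0.989, -0.149, -0.0, -0.001]
contact_force: [1.2, -0.7, -0.7]
gripper_width: 0.0937
```

Request:
{"api": "play_rows", "payload": {"plan": [[[0,0,0,0,0,0,0],[0,0,0,0,0,0,0]]]}}

```text
time: 1.35
tool_pos: [0.4972, -0.2556, 0.3639]
orientation: [0.989, -0.147, -0.001, -0.001]
contact_force: [-0.1, -1.0, 0.3]
gripper_width: 0.0938
```

Run:
```python
from h import *
cmd([.53,-.221,.36],-.30)
f=snap("wrist","w1.png"); print(f["xyz"]); print(w2px(f,[.602,-.246,.042]),w2px(f,[.602,-.246,.012]))
```

```text
t 1.35 pos [ 0.4972 -0.2556  0.3639] F [-0.1 -1.   0.3] w 0.0938
[ 21.3 -42.7   3.9] [-0.08  0.1   0.24]
[ 0.57107605 -0.27686819  0.34352481]
(np.float64(275.05346458679026), np.float64(96.19007479200323)) (np.float64(278.85667974684213), np.float64(98.29477416996328))
```

View pics/w1.png

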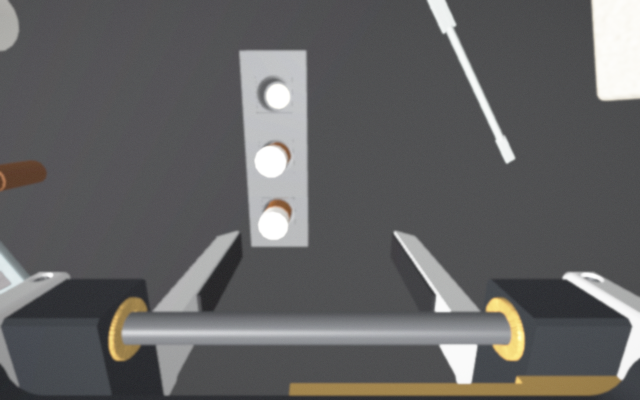

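Run:
```python
from h import *
im=cv2.imread("pics/w1.png")[40:260,225:325]; cv2.imwrite("pics/w1z.png",cv2.resize(im,None,fx=2.7,fy=2.7,interpolation=cv2.INTER_CUBIC))
f=load("w1.png")
rk=[px2w(f,u,v,.042) for u,v in((240,51),(306,51),(308,246),(251,246))]
print(np.round(rk,4),np.mean(rk,0),np.linalg.norm(rk[0]-rk[1]),np.linalg.norm(rk[1]-rk[2]))
d=rk[0]+rk[1]-rk[2]-rk[3]; a=np.arctan2(d[1],d[0]); d=rk[1]-rk[2]; print(a,np.arctan2(d[1],d[0]))
print("pk",np.mean(rk,0)[:2]+.058*np.array([np.cos(a),np.sin(a)]),"disc",px2w(f,278,96,.012), "caps",px2w(f,271,161.5,.082),px2w(f,273.5,224,.082))
s=robot.sense(); print(R.from_quat(s["orientation"]).as_matrix()[:,0])
```

```text
[[ 0.6476 -0.2284  0.042 ]
 [ 0.6303 -0.2852  0.042 ]
 [ 0.4492 -0.2304  0.042 ]
 [ 0.4669 -0.1725  0.042 ]] [ 0.54848521 -0.22909931  0.042     ] 0.059380891849615425 0.18917654050212723
-0.29676323537354304 -0.29356157577036485
pk [ 0.60394991 -0.24606005] disc [ 0.60436949 -0.24587924  0.012     ] caps [ 0.54892124 -0.22957529  0.082     ] [ 0.49490597 -0.21316187  0.082     ]
[ 0.95555782 -0.29479827 -0.00179687]
```

View pics/w1z.png

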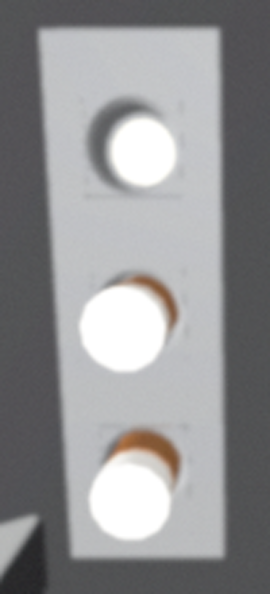

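Run:
```python
from h import *
cmd([.43,.138,.36],-.297)
```

```text
t 1.4 pos [ 0.496  -0.2574  0.3641] F [-0.4 -0.5  0.3] w 0.094
[-179.7 -358.3    4.6] [-0.03  0.1  -0.13]
```

Request:
{"api": "play_rows", "payload": {"plan": [[[0,-180,-358,4,0,0,0],[0,-180,-358,4,0,0,0],[0,-180,-358,4,0,0,0],[0,-180,-358,4,0,0,0],[0,-180,-358,4,0,0,0],[0,-180,-358,4,0,0,0],[0,-180,-358,4,0,0,0],[0,-180,-358,4,0,0,0],[0,-180,-358,4,0,0,0],[0,-180,-358,4,0,0,0]]]}}

```text
time: 2.4
tool_pos: [0.4296, 0.1372, 0.3607]
orientation: [0.989, -0.149, -0.001, -0.0]
contact_force: [0.1, -0.8, 0.0]
gripper_width: 0.094
```

Request:
{"api": "play_rows", "payload": {"plan": [[[0,0,0,0,0,0,0],[0,0,0,0,0,0,0]]]}}

```text
time: 2.6
tool_pos: [0.4301, 0.1346, 0.3609]
orientation: [0.988, -0.151, -0.0, 0.0]
contact_force: [0.0, 0.4, 0.2]
gripper_width: 0.0943
```

Run:
```python
from h import *
cmd([.43,.138,.36],-.297)
f=snap("wrist","w2.png"); print(f["xyz"]); print(w2px(f,[.4215,.138,.066]),w2px(f,[.577,.167,.096]))
```

```text
t 2.6 pos [0.4301 0.1346 0.3609] F [0.  0.4 0.2] w 0.0943
[-1.1 -3.2  0.9] [ 0.05  0.04 -0.4 ]
[0.50379334 0.11267592 0.34062773]
(np.float64(316.19730015700657), np.float64(214.33901117551025)) (np.float64(213.85682286218918), np.float64(42.80169910731712))
```

View pics/w2.png

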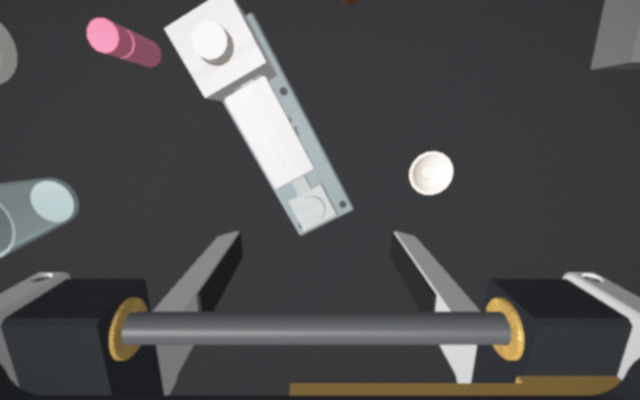

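Run:
```python
from h import *
f=load("w2.png")
im=cv2.imread("pics/w2.png"); cv2.imwrite("pics/w2z.png",cv2.resize(im[150:250,255:365],None,fx=5,fy=5,interpolation=cv2.INTER_CUBIC))
cv2.imwrite("pics/w2y.png",cv2.resize(im[0:110,155:285],None,fx=5,fy=5,interpolation=cv2.INTER_CUBIC))
```

```text
(no output)
```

View pics/w2z.png

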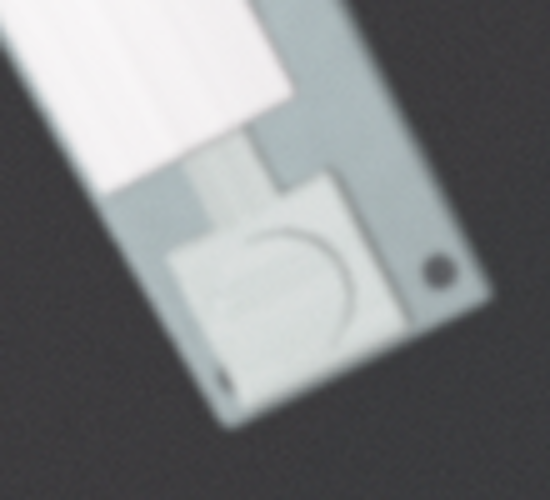

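View pics/w2y.png

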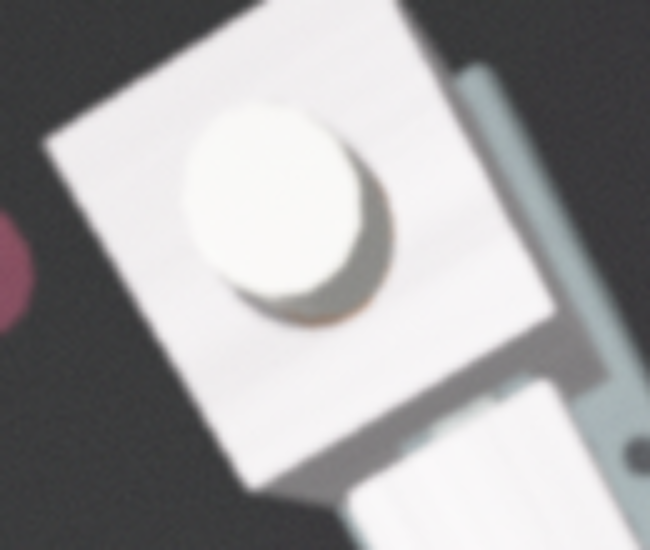

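Run:
```python
from h import *
f=load("w2.png")
print("tab",px2w(f,312.8,208,.052),"head",px2w(f,311.6,210.4,.062),px2w(f,311.6,210.4,.072),"vial",px2w(f,209.6,40,.096))
k=[px2w(f,155+x/5,y/5,.084) for x,y in((45,145),(250,490),(555,310))]; print(k,(k[0]+k[2])/2)
d=k[0]-k[1];print(np.arctan2(d[1],d[0]),np.linalg.norm(d),np.linalg.norm(k[2]-k[1]))
f=load("scene0.png"); im=cv2.imread("pics/scene0.png"); cv2.imwrite("pics/s0z.png",cv2.resize(im[190:240,380:430],None,fx=12,fy=12,interpolation=cv2.INTER_CUBIC))
for z in(.052,.059,.066,.073):print(z,w2px(f,[.4195,.137,z]))
cmd([.42,.137,.29],-.297)
```

```text
tab [0.42452761 0.14052121 0.052     ] head [0.42535223 0.14136218 0.062     ] [0.4281675  0.14033263 0.072     ] vial [0.57962663 0.16923175 0.096     ]
[array([0.600547  , 0.20182219, 0.084     ]), array([0.54578007, 0.19163463, 0.084     ]), array([0.55606899, 0.13641794, 0.084     ])] [0.578308   0.16912007 0.084     ]
0.18391464616916398 0.0557063966028944 0.05616710898052169
0.052 (np.float64(401.8331079774691), np.float64(204.42432380705063))
0.059 (np.float64(402.31136527676193), np.float64(202.88683309739062))
0.066 (np.float64(402.7952928841462), np.float64(201.33111360999007))
0.073 (np.float64(403.2849922433416), np.float64(199.75683922588192))
t 2.65 pos [0.43   0.1349 0.3608] F [ 0.7 -1.   0.1] w 0.0943
[-10.1   1.   70.8] [ 0.04  0.05 -0.37]
```

View pics/s0z.png

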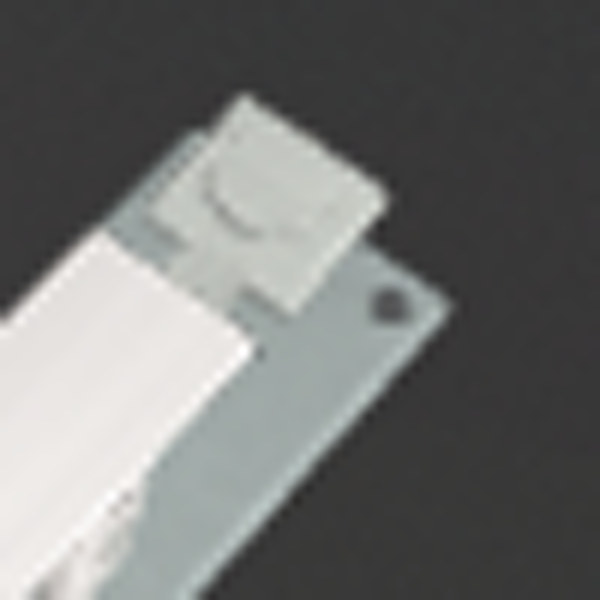

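Request:
{"api": "play_rows", "payload": {"plan": [[[255,-7,-3,20,0,0,0],[255,-7,-3,40,0,0,0],[255,-7,-3,60,0,0,0],[255,-7,-3,70,0,0,0],[255,-7,-3,76,0,0,0],[255,-7,-3,76,0,0,0],[255,-7,-3,76,0,0,0],[255,-7,-3,76,0,0,0]]], "grip_force": 10}}

```text
time: 3.45
tool_pos: [0.4245, 0.1398, 0.2855]
orientation: [0.988, -0.151, 0.0, -0.0]
contact_force: [-0.3, -0.6, 0.8]
gripper_width: 0.0335
```

Run:
```python
from h import *
cmd([.424,.14,.28],-.297)
f=snap("wrist","w3.png",(220,130,420,280),4)
snap("scene","s3.png",(340,150,440,250),6)
```

```text
t 3.45 pos [0.4245 0.1398 0.2855] F [-0.3 -0.6  0.8] w 0.0335
[-0.5 -0.   5.5] [-0.01 -0.01 -0.39]
```

View pics/w3.png

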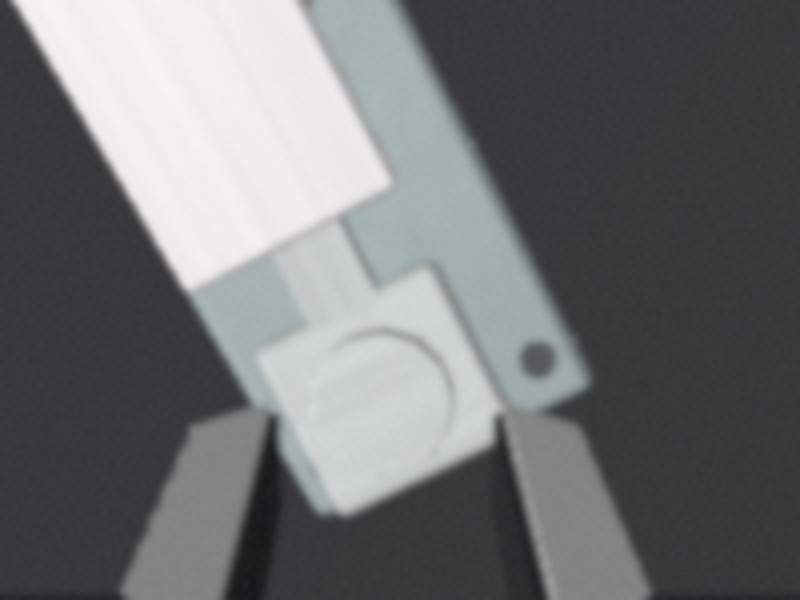

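View pics/s3.png

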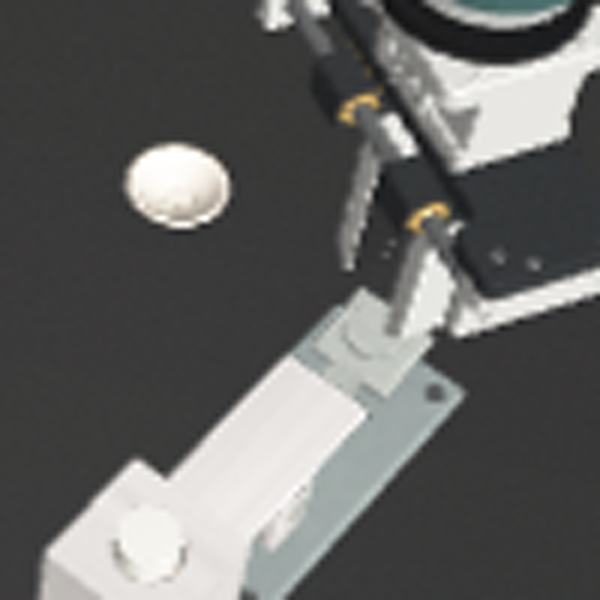

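Run:
```python
from h import *
f=load("w3.png")
for z in(.059,.066,.073):print(px2w(f,316,230.5,z))
print("tab",px2w(f,220+380/4,130+392/4,.052))
```

```text
[0.42516819 0.14090548 0.059     ]
[0.42764728 0.14012797 0.066     ]
[0.43012637 0.13935045 0.073     ]
tab [0.42478297 0.14180051 0.052     ]
```

Request:
{"api": "play_rows", "payload": {"plan": [[[255,0,0,0,0,0,0],[255,0,0,0,0,0,0],[255,0,0,0,0,0,0],[255,0,0,0,0,0,0],[255,0,0,0,0,0,0]]]}}

```text
time: 4.05
tool_pos: [0.4244, 0.1399, 0.2854]
orientation: [0.989, -0.151, 0.0, -0.0]
contact_force: [0.1, 0.6, 0.1]
gripper_width: 0.0006
```

Request:
{"api": "play_rows", "payload": {"plan": [[[255,0.5,0,6,0,0,0],[255,0.5,0,12,0,0,0],[255,0.5,0,14,0,0,0],[255,0.5,0,16,0,0,0],[255,0.5,0,18,0,0,0],[255,0.5,0,18,0,0,0]]]}}

```text
time: 4.65
tool_pos: [0.4248, 0.1398, 0.2672]
orientation: [0.989, -0.151, -0.0, 0.0]
contact_force: [0.1, -0.4, 0.0]
gripper_width: 0.0003
```

Request:
{"api": "play_rows", "payload": {"plan": [[[255,0,0,2,0,0,0],[255,0,0,4,0,0,0],[255,0,0,4,0,0,0]]]}}

```text
time: 4.95
tool_pos: [0.4247, 0.1398, 0.2631]
orientation: [0.989, -0.151, -0.0, 0.0]
contact_force: [-0.9, 0.5, 1.1]
gripper_width: -0.0
```

Request:
{"api": "play_rows", "payload": {"plan": [[[255,0,0,2,0,0,0],[255,0,0,4,0,0,0],[255,0,0,4,0,0,0]]]}}

```text
time: 5.25
tool_pos: [0.4241, 0.1396, 0.2589]
orientation: [0.989, -0.151, -0.001, 0.0]
contact_force: [-1.1, -1.1, 1.2]
gripper_width: 0.0003
```

Request:
{"api": "play_rows", "payload": {"plan": [[[255,0,0,1.5,0,0,0],[255,0,0,3,0,0,0],[255,0,0,3,0,0,0]]]}}

```text
time: 5.55
tool_pos: [0.4237, 0.1396, 0.2557]
orientation: [0.989, -0.151, -0.002, 0.001]
contact_force: [-1.7, -0.8, 2.3]
gripper_width: 0.0007
```

Request:
{"api": "play_rows", "payload": {"plan": [[[255,0,0,1.5,0,0,0],[255,0,0,3,0,0,0],[255,0,0,3,0,0,0]]]}}

```text
time: 5.85
tool_pos: [0.4236, 0.1395, 0.2524]
orientation: [0.989, -0.151, -0.002, 0.001]
contact_force: [-1.6, -0.5, 0.4]
gripper_width: 0.0002
```

Run:
```python
from h import *
cmd([.424,.14,.26],-.297)
f=snap("wrist","w4.png",(160,50,420,280),3)
snap("scene","s4.png",(340,150,440,250),6)
```

```text
t 5.85 pos [0.4236 0.1395 0.2524] F [-1.6 -0.5  0.4] w 0.0002
[ 0.2 -0.5 -7.6] [ 0.11  0.2  -0.36]
```

View pics/w4.png

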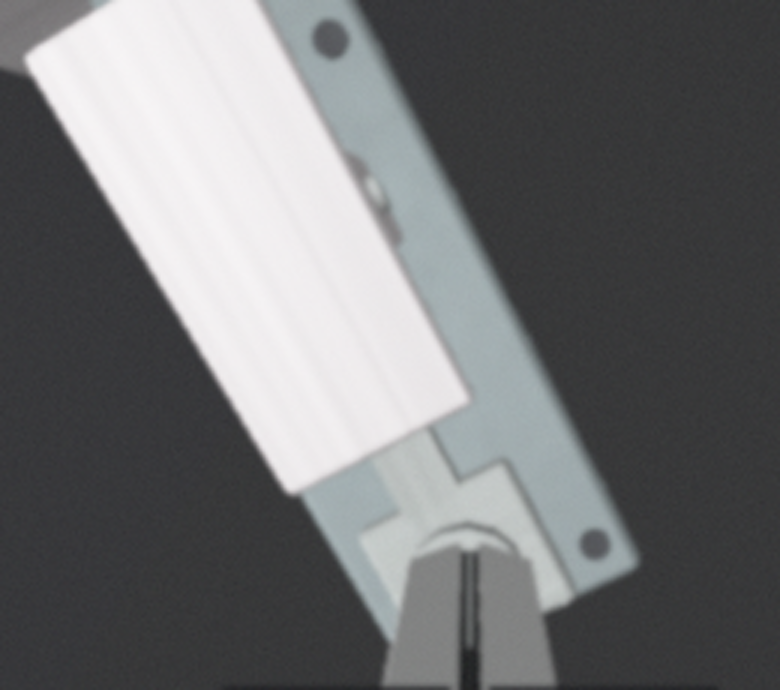

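View pics/s4.png

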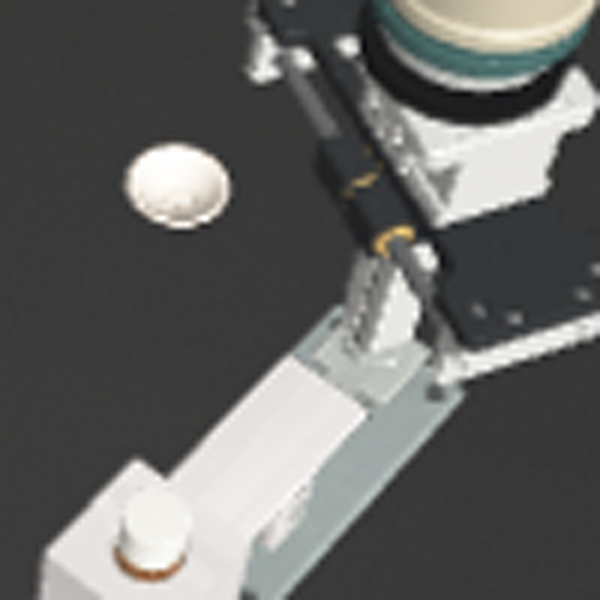

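Request:
{"api": "play_rows", "payload": {"plan": [[[255,0,0,1.5,0,0,0],[255,0,0,3,0,0,0],[255,0,0,4.5,0,0,0]]]}}

```text
time: 6.25
tool_pos: [0.4241, 0.1397, 0.248]
orientation: [0.989, -0.151, -0.001, 0.0]
contact_force: [-3.6, -1.3, 5.5]
gripper_width: 0.0005
```

Request:
{"api": "play_rows", "payload": {"plan": [[[255,0,0,1.5,0,0,0],[255,0,0,3,0,0,0],[255,0,0,4.5,0,0,0]]]}}

```text
time: 6.55
tool_pos: [0.4237, 0.1396, 0.2434]
orientation: [0.989, -0.151, -0.002, 0.001]
contact_force: [-3.7, -0.1, 5.6]
gripper_width: 0.0004
```

Request:
{"api": "play_rows", "payload": {"plan": [[[255,0,0,0.7,0,0,0],[255,0,0,1.4,0,0,0]]]}}

```text
time: 6.75
tool_pos: [0.4236, 0.1395, 0.242]
orientation: [0.989, -0.151, -0.002, 0.001]
contact_force: [-2.0, -0.5, 5.1]
gripper_width: 0.0006
```

Request:
{"api": "play_rows", "payload": {"plan": [[[255,0,0,0.7,0,0,0],[255,0,0,1.4,0,0,0]]]}}

```text
time: 6.95
tool_pos: [0.4235, 0.1395, 0.2406]
orientation: [0.989, -0.151, -0.002, 0.001]
contact_force: [-3.0, -0.2, 4.7]
gripper_width: 0.0003
```

Request:
{"api": "play_rows", "payload": {"plan": [[[255,0,0,0.7,0,0,0],[255,0,0,1.4,0,0,0]]]}}

```text
time: 7.15
tool_pos: [0.4234, 0.1395, 0.2392]
orientation: [0.989, -0.151, -0.002, 0.001]
contact_force: [-2.7, 0.0, 4.5]
gripper_width: 0.0003
```

Run:
```python
from h import *
cmd([.424,.14,.26],-.297)
snap("scene","s5.png",(340,150,440,250),6)
```

```text
t 7.15 pos [0.4234 0.1395 0.2392] F [-2.7  0.   4.5] w 0.0003
[  0.4  -0.7 -20.8] [ 0.09  0.2  -0.37]
```

View pics/s5.png

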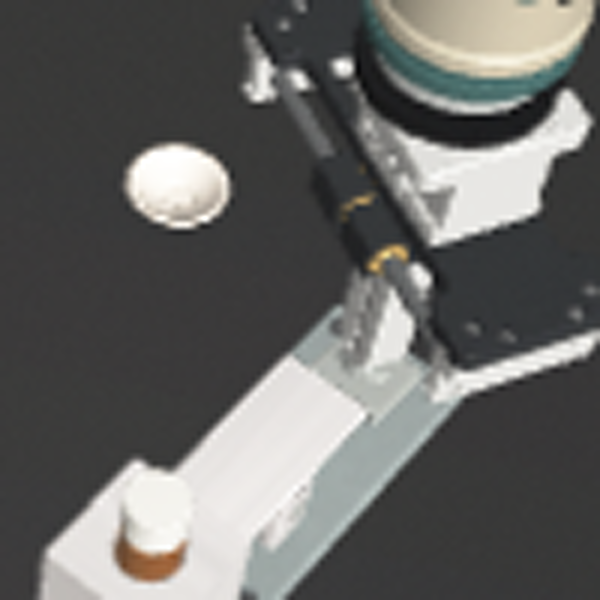

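Run:
```python
from h import *
f=load("s5.png")
for z in(.096,.11,.115,.12,.124):print(z,[ (a-b)*6 for a,b in zip(w2px(f,[.578,.1685,z]),(340,150))])
im=cv2.imread("pics/raw_s5.png"); cv2.imwrite("pics/s5z.png",cv2.resize(im[220:255,350:380],None,fx=16,fy=16,interpolation=cv2.INTER_CUBIC))
im=cv2.imread("pics/raw_s3.png"); cv2.imwrite("pics/s3z.png",cv2.resize(im[220:255,350:380],None,fx=16,fy=16,interpolation=cv2.INTER_CUBIC))
```

```text
0.096 [np.float64(146.73300452992567), np.float64(529.9442867203575)]
0.11 [np.float64(150.22664069418306), np.float64(511.82895276478484)]
0.115 [np.float64(151.49699833628608), np.float64(505.24184642407397)]
0.12 [np.float64(152.77954092447317), np.float64(498.59155824153373)]
0.124 [np.float64(153.81446641983518), np.float64(493.22522354434096)]
```

Request:
{"api": "play_rows", "payload": {"plan": [[[255,0,0,0.6,0,0,0],[255,0,0,1.2,0,0,0]]]}}

```text
time: 7.4
tool_pos: [0.4233, 0.1394, 0.2379]
orientation: [0.989, -0.151, -0.002, 0.001]
contact_force: [-2.1, -0.3, 5.1]
gripper_width: 0.0006
```

Request:
{"api": "play_rows", "payload": {"plan": [[[255,0,0,0.6,0,0,0],[255,0,0,1.2,0,0,0]]]}}

```text
time: 7.6
tool_pos: [0.4232, 0.1394, 0.2367]
orientation: [0.989, -0.151, -0.002, 0.001]
contact_force: [-2.3, -0.5, 4.9]
gripper_width: 0.0006
```

Still moving (5 N); tip at 38 mm. Continue carefully.

Request:
{"api": "play_rows", "payload": {"plan": [[[255,0,0,0.5,0,0,0],[255,0,0,1,0,0,0]]]}}

```text
time: 7.8
tool_pos: [0.4232, 0.1394, 0.2358]
orientation: [0.989, -0.151, -0.002, 0.0]
contact_force: [-3.1, -1.7, 9.4]
gripper_width: 0.0006
```

Request:
{"api": "play_rows", "payload": {"plan": [[[255,0,0,0.5,0,0,0],[255,0,0,1,0,0,0]]]}}

```text
time: 8.0
tool_pos: [0.4232, 0.1394, 0.2354]
orientation: [0.988, -0.151, -0.002, 0.0]
contact_force: [-4.0, -1.1, 19.7]
gripper_width: 0.0005
```

Request:
{"api": "play_rows", "payload": {"plan": [[[255,0,0,0.5,0,0,0],[255,0,0,1,0,0,0]]]}}

```text
time: 8.2
tool_pos: [0.4231, 0.1392, 0.2353]
orientation: [0.988, -0.151, -0.001, -0.0]
contact_force: [-4.5, -2.0, 22.5]
gripper_width: 0.0005
```

Request:
{"api": "play_rows", "payload": {"plan": [[[255,0,0,0.5,0,0,0],[255,0,0,0.5,0,0,0],[255,0,0,0.5,0,0,0],[255,0,0,0.5,0,0,0]]]}}

```text
time: 8.6
tool_pos: [0.423, 0.1392, 0.2355]
orientation: [0.988, -0.152, -0.001, -0.0]
contact_force: [-3.1, -0.7, 15.1]
gripper_width: 0.0004
```

Request:
{"api": "play_rows", "payload": {"plan": [[[255,0,0,0.5,0,0,0],[255,0,0,0.5,0,0,0],[255,0,0,0.5,0,0,0],[255,0,0,0.5,0,0,0],[255,0,0,0.5,0,0,0],[255,0,0,0.5,0,0,0],[255,0,0,0.5,0,0,0],[255,0,0,0.5,0,0,0]]]}}

```text
time: 9.4
tool_pos: [0.4229, 0.1391, 0.2356]
orientation: [0.988, -0.152, -0.001, -0.0]
contact_force: [-3.5, -0.7, 12.8]
gripper_width: 0.0003
```

Run:
```python
from h import *
cmd([.424,.14,.26],-.297)
snap("scene","s6.png",(340,150,440,250),6)
```

```text
t 9.4 pos [0.4229 0.1391 0.2356] F [-3.5 -0.7 12.8] w 0.0003
[  0.7  -1.2 -24.4] [-0.03  0.15 -0.42]
```

View pics/s6.png

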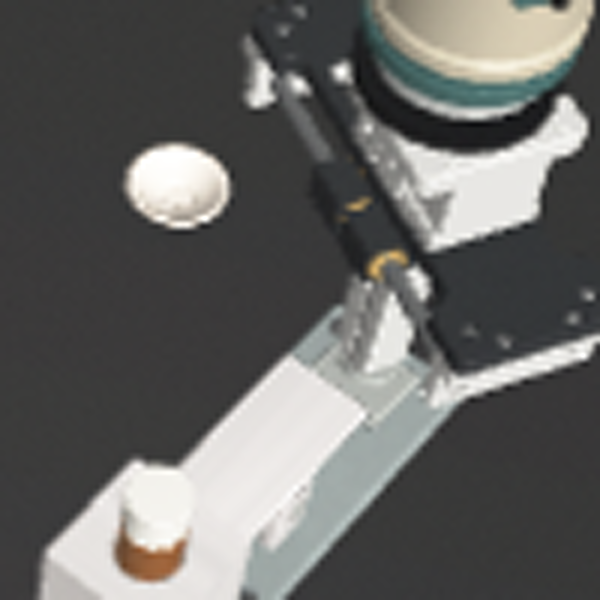

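Run:
```python
from h import *
cmd([.51,.185,.35],-.297)
```

```text
t 9.45 pos [0.4229 0.1391 0.2356] F [-3.1 -0.8 12.6] w 0.0005
[  69.   -69.9 -114.6] [-0.03  0.15 -0.42]
```

Request:
{"api": "play_rows", "payload": {"plan": [[[255,0,0,-20,0,0,0],[255,0,0,-60,0,0,0],[128,0,0,-100,0,0,0],[128,30,-30,-115,0,0,0],[128,70,-70,-115,0,0,0],[128,70,-70,-115,0,0,0],[128,70,-70,-115,0,0,0],[128,70,-70,-115,0,0,0]]]}}

```text
time: 10.25
tool_pos: [0.5101, 0.1841, 0.3496]
orientation: [0.988, -0.152, -0.002, 0.0]
contact_force: [-0.1, -0.7, -0.3]
gripper_width: 0.0442
```

Run:
```python
from h import *
cmd([.51,.185,.35],-.297)
f=snap("wrist","w7.png"); print(w2px(f,[.578,.1685,.124]),w2px(f,[.578,.1685,.084]))
snap("scene","s7.png",(310,130,440,250),5)
```

```text
t 10.25 pos [0.5101 0.1841 0.3496] F [-0.1 -0.7 -0.3] w 0.0442
[-0.3 -0.8 -0.4] [ 0.07  0.24 -0.45]
(np.float64(308.9561248747648), np.float64(129.96917322638868)) (np.float64(310.01998160839963), np.float64(128.08138707632037))
```

View pics/w7.png

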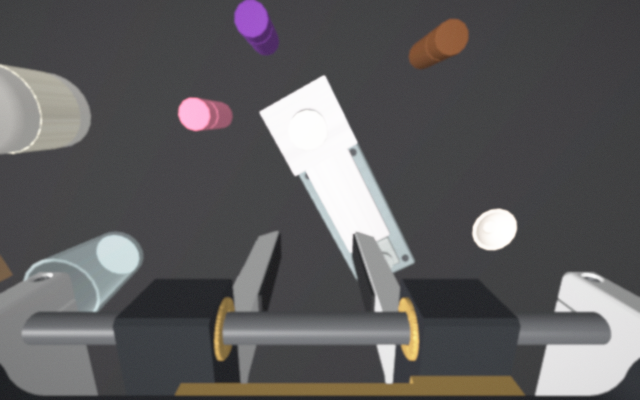

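View pics/s7.png

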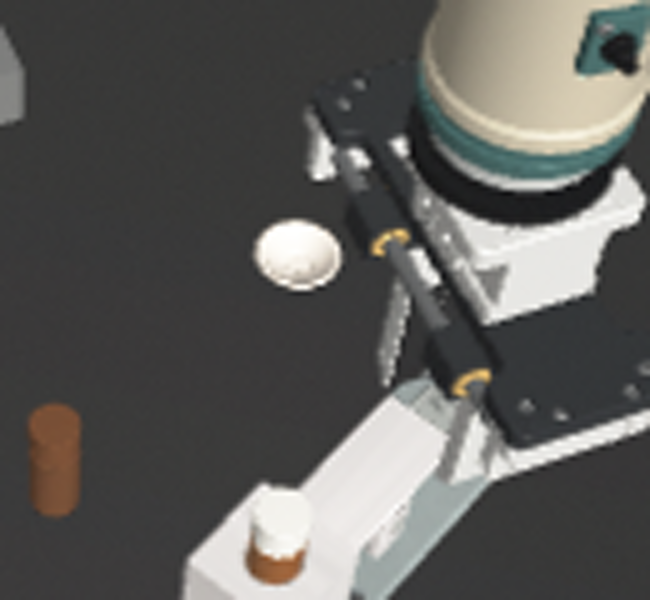

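Run:
```python
from h import *
f=load("w7.png");im=f["frame"]
z=im[70:185,250:365]; cv2.imwrite("pics/w7z.png",cv2.cvtColor(cv2.resize(z,None,fx=5,fy=5,interpolation=cv2.INTER_CUBIC),cv2.COLOR_RGB2BGR))
```

```text
(no output)
```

View pics/w7z.png

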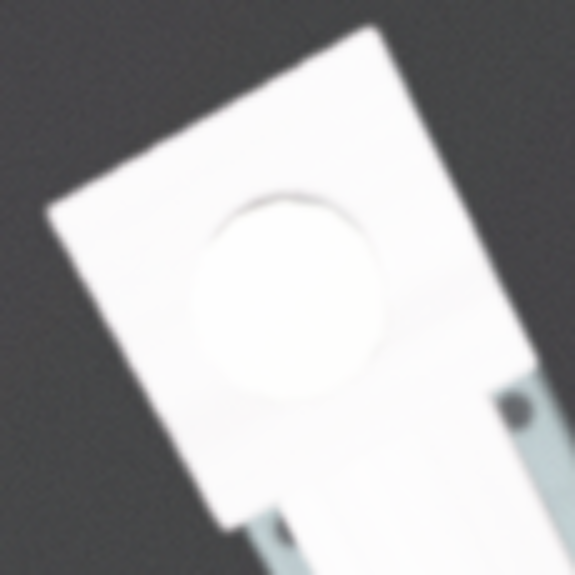

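Run:
```python
from h import *
f=load("w7.png")
print(px2w(f,307.6,129.6,.124)); k=[px2w(f,250+x/5,70+y/5,.084) for x,y in((47,210),(375,27),(540,365),(222,527))]
print(np.round(k,4),np.mean(k,0))
cmd([.578,.1690,.35],-.297)
```

```text
[0.57848897 0.16927204 0.124     ]
[[0.6011 0.2019 0.084 ]
 [0.611  0.1462 0.084 ]
 [0.5557 0.1359 0.084 ]
 [0.5463 0.192  0.084 ]] [0.57853195 0.16899299 0.084     ]
t 10.35 pos [0.5099 0.184  0.35  ] F [ 0.2 -0.8 -0.1] w 0.0469
[69.5 -6.2 -0.3] [ 0.05  0.23 -0.47]
```

Request:
{"api": "play_rows", "payload": {"plan": [[[100,35,-3,0,0,0,-0.3],[100,70,-6.2,0,0,0,-0.3],[100,70,-6.2,0,0,0,-0.3],[100,70,-6.2,0,0,0,-0.3],[100,70,-6.2,0,0,0,-0.3]]]}}

```text
time: 10.85
tool_pos: [0.5771, 0.169, 0.3493]
orientation: [0.989, -0.149, -0.003, 0.0]
contact_force: [0.5, -0.8, 0.2]
gripper_width: 0.0569
```

Run:
```python
from h import *
cmd([.5785,.1690,.288],-.297)
snap("scene","s8.png",(310,150,440,270),5)
```

```text
t 10.85 pos [0.5771 0.169  0.3493] F [ 0.5 -0.8  0.2] w 0.0569
[ 1.7 -0.5 61.3] [ 0.08  0.35 -0.14]
```

View pics/s8.png

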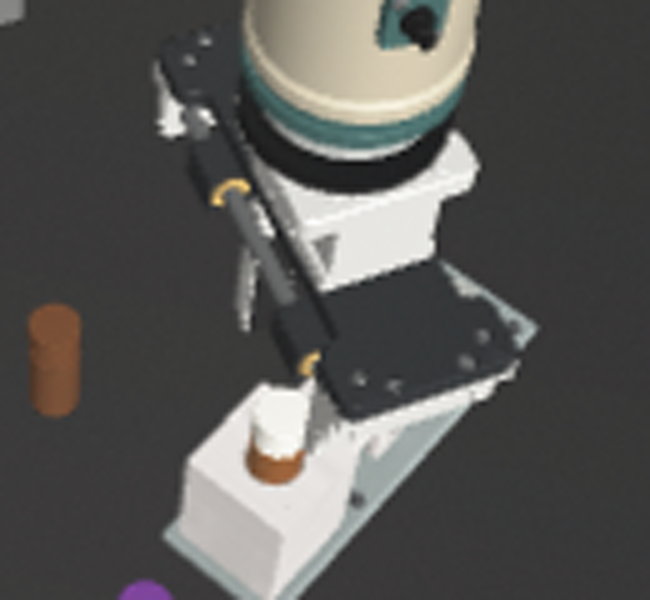

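Aligned; descend and close.

Request:
{"api": "play_rows", "payload": {"plan": [[[100,1.7,-0.5,20,0,0.3,0],[100,1.7,-0.5,40,0,0.3,0],[100,1.7,-0.5,55,0,0.3,0],[100,1.7,-0.5,61,0,0.3,0],[100,1.7,-0.5,61,0,0.3,0]]]}}

```text
time: 11.4
tool_pos: [0.5777, 0.1695, 0.288]
orientation: [0.989, -0.149, -0.001, 0.001]
contact_force: [-0.2, 0.2, 0.2]
gripper_width: 0.0571
```

Request:
{"api": "play_rows", "payload": {"plan": [[[255,0,0,0,0,0,0],[255,0,0,0,0,0,0],[255,0,0,0,0,0,0],[255,0,0,0,0,0,0],[255,0,0,0,0,0,0],[255,0,0,0,0,0,0],[255,0,0,0,0,0,0],[255,0,0,0,0,0,0]]], "grip_force": 10}}

```text
time: 12.2
tool_pos: [0.5778, 0.1696, 0.2883]
orientation: [0.989, -0.149, -0.001, 0.001]
contact_force: [-0.8, 0.7, 2.8]
gripper_width: 0.0258
```

Run:
```python
from h import *
cmd([.5785,.1690,.288],-.297)
snap("wrist","w9.png",(220,150,420,300),4)
snap("scene","s9.png",(310,150,440,270),5)
```

```text
t 12.2 pos [0.5778 0.1696 0.2883] F [-0.8  0.7  2.8] w 0.0258
[0.8 0.4 0.3] [ 0.1   0.1  -0.07]
```

View pics/w9.png

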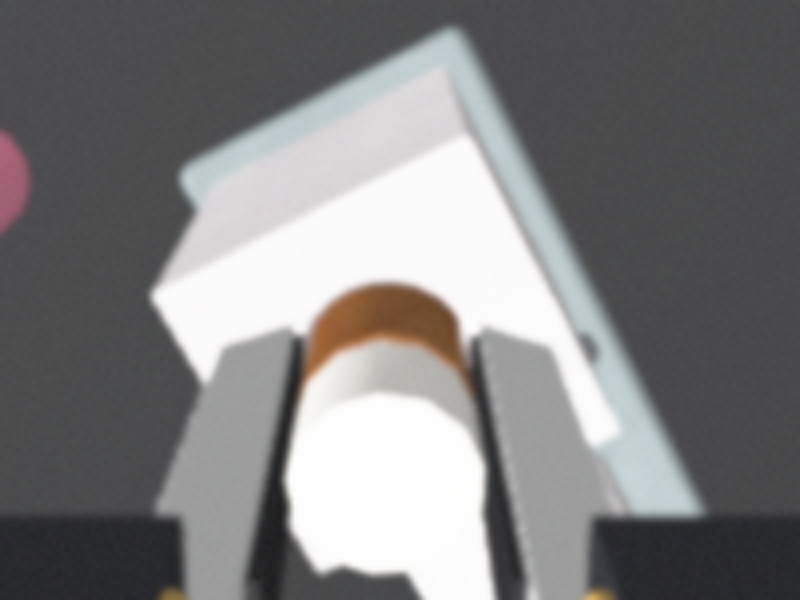

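View pics/s9.png

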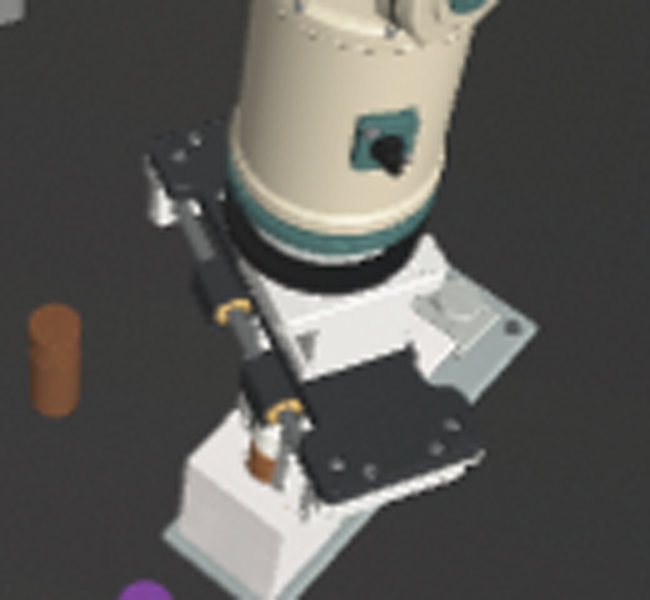

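Request:
{"api": "play_rows", "payload": {"plan": [[[255,0,0,0,0,0,0],[255,0,0,-5,0,0,0],[255,0,0,-15,0,0,0],[255,0,0,-30,0,0,0],[255,0,0,-50,0,0,0],[255,0,0,-70,0,0,0],[255,0,0,-80,0,0,0],[255,0,0,-80,0,0,0],[255,0,0,-80,0,0,0]]], "grip_force": 18}}

```text
time: 13.2
tool_pos: [0.5777, 0.1697, 0.3679]
orientation: [0.989, -0.149, -0.001, 0.001]
contact_force: [-0.4, -0.6, -0.1]
gripper_width: 0.0257
```

Run:
```python
from h import *
cmd([.604,-.246,.36],-.297)
snap("scene","s10.png",(310,130,440,250),5)
```

```text
t 13.2 pos [0.5777 0.1697 0.3679] F [-0.4 -0.6 -0.1] w 0.0257
[147.3 389.6   8.3] [ 0.12  0.15 -0.07]
```

View pics/s10.png

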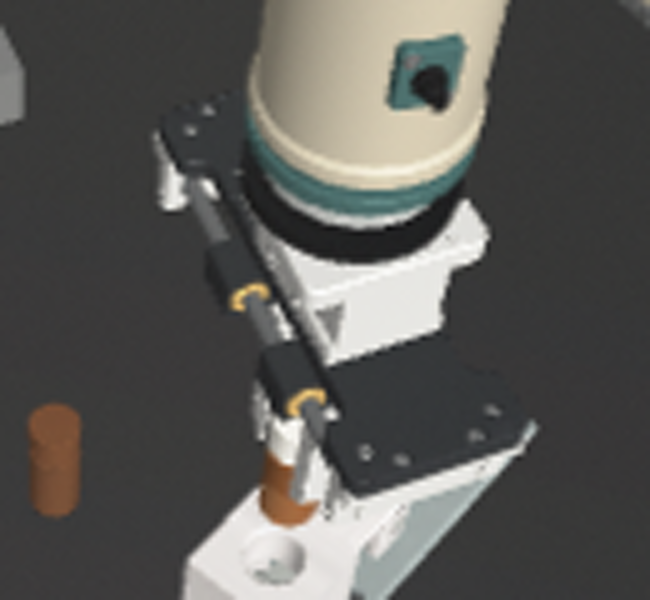

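Request:
{"api": "play_rows", "payload": {"plan": [[[255,8,20,0,0,0,0],[255,22,60,2,0,0,0],[255,40,105,4,0,0,0],[255,57,150,6,0,0,0],[255,74,195,8,0,0,0],[255,91,240,8,0,0,0],[255,108,285,8,0,0,0],[255,125,330,8,0,0,0],[255,140,370,8,0,0,0],[255,147,389.5,8,0,0,0]]]}}

```text
time: 14.25
tool_pos: [0.6022, -0.2512, 0.3586]
orientation: [0.988, -0.151, -0.003, 0.002]
contact_force: [0.3, 0.0, -0.7]
gripper_width: 0.0258
```

Request:
{"api": "play_rows", "payload": {"plan": [[[255,0,0,0,0,0,0],[255,0,0,0,0,0,0],[255,0,0,0,0,0,0]]]}}

```text
time: 14.55
tool_pos: [0.6024, -0.2488, 0.3579]
orientation: [0.989, -0.15, -0.004, 0.001]
contact_force: [-0.5, 0.1, -0.3]
gripper_width: 0.0256
```

Run:
```python
from h import *
cmd([.604,-.246,.32],-.297)
f=snap("wrist","w11.png"); f=snap("top","t11.png",(370,150,470,270),5)
snap("scene","s11.png",(210,60,340,180),5)
```

```text
t 14.55 pos [ 0.6024 -0.2488  0.3579] F [-0.5  0.1 -0.3] w 0.0256
[ 0.9 -3.3 37.8] [ 0.22  0.38 -0.25]
```

View pics/w11.png

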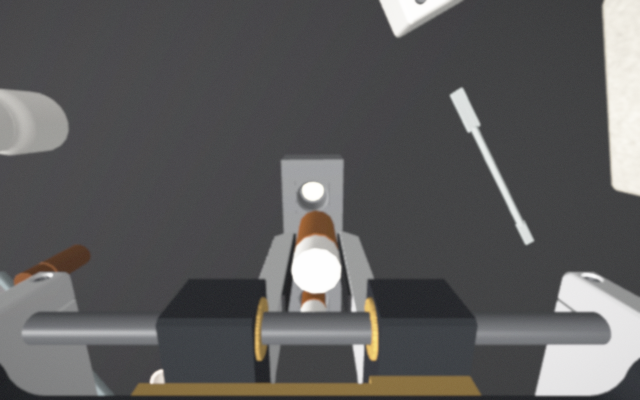

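View pics/s11.png

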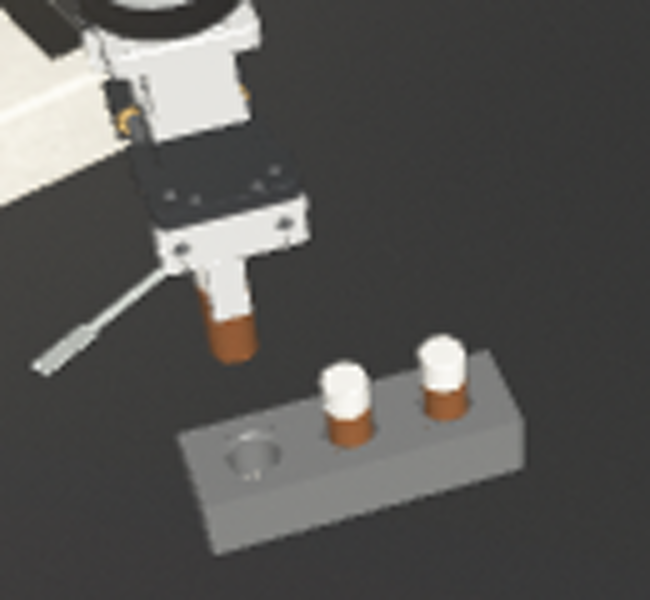

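Run:
```python
from h import *
f=load("w11.png");im=cv2.cvtColor(f["frame"],cv2.COLOR_RGB2BGR)
cv2.imwrite("pics/w11z.png",cv2.resize(im[145:310,255:375],None,fx=4,fy=4,interpolation=cv2.INTER_CUBIC)[:600])
```

```text
(no output)
```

View pics/w11z.png

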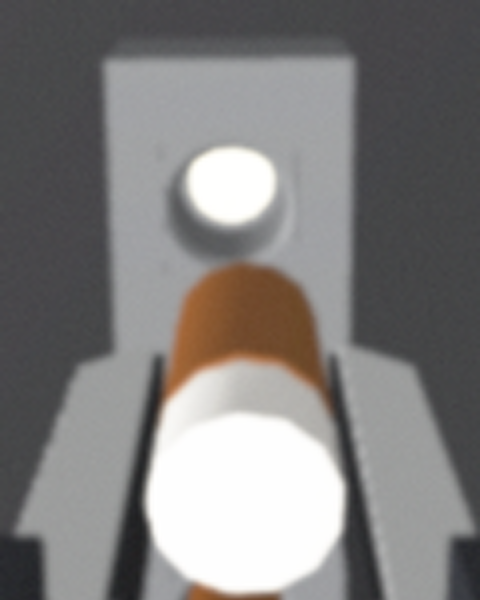

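Run:
```python
from h import *
f=load("w11.png"); g=lambda x,y,z:px2w(f,255+x/4,145+y/4,z)
print("disc",g(231,186,.012),"rim",g(230,204,.042),"cap",g(245,503,.194))
a,b=g(103,58,.042),g(356,58,.042); print(a,b,np.linalg.norm(a-b)); m=(a+b)/2; d=a-b
u=np.array([d[1],-d[0]])/np.linalg.norm(d[:2]); print(np.arctan2(u[1],u[0]), "pocket from edge",m[:2]-u*.037)
f=load("w9.png"); print("cap@grip",px2w(f,220+387/4,150+480/4,.124))
f=load("w1.png"); s=f
```

```text
disc [ 0.60238299 -0.24531845  0.012     ] rim [ 0.60486501 -0.24602977  0.042     ] cap [ 0.60284975 -0.24852801  0.194     ]
[ 0.64858046 -0.22773369  0.042     ] [ 0.63043596 -0.28590938  0.042     ] 0.060939600283541034
-0.3023303532444876 pocket from edge [ 0.60418634 -0.24580494]
cap@grip [0.57925874 0.16969076 0.124     ]
```

Request:
{"api": "play_rows", "payload": {"plan": [[[255,0.7,-3,20,0.2,0.4,0],[255,0.7,-3,40,0.2,0.4,0],[255,0.7,-3,55,0.2,0.4,0],[255,0.7,-3,64,0.2,0.4,0],[255,0.7,-3,66,0.2,0.4,0],[255,0.7,-3,66,0.2,0.4,0],[255,0.7,-3,66,0.2,0.4,0]]]}}

```text
time: 15.4
tool_pos: [0.6042, -0.2468, 0.2934]
orientation: [0.989, -0.15, 0.002, 0.001]
contact_force: [-0.7, 0.3, -0.4]
gripper_width: 0.0259
```

Run:
```python
from h import *
cmd([.6036,-.2461,.28],-.297)
f=snap("wrist","w12.png",(235,120,395,270),4)
snap("scene","s12.png",(230,90,330,180),6)
```

```text
t 15.4 pos [ 0.6042 -0.2468  0.2934] F [-0.7  0.3 -0.4] w 0.0259
[-0.8 -0.5 13.4] [ 0.07 -0.19 -0.24]
```

View pics/w12.png

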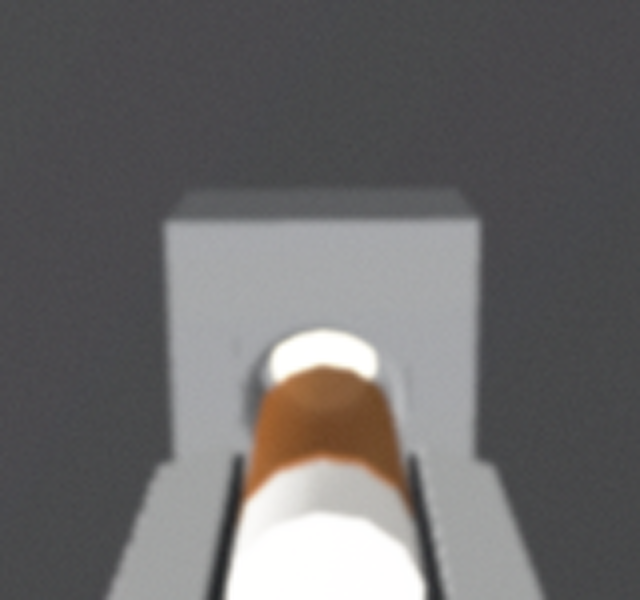

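View pics/s12.png

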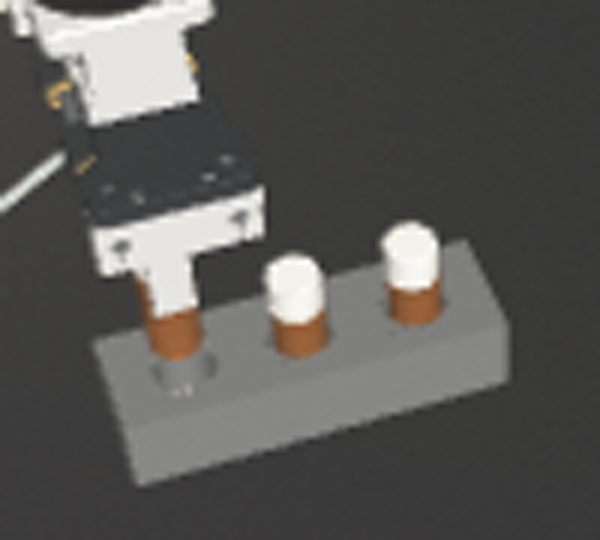

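Run:
```python
from h import *
t=np.linspace(0,2*np.pi,90)
def ring(f,c,r,z,off,s):
    q=np.array([w2px(f,[c[0]+r*np.cos(a),c[1]+r*np.sin(a),z]) for a in t]); q=(q-off)*s; return q.min(0).round(1),q.max(0).round(1)
f=load("w12.png"); fs=load("s12.png")
for zb in(.055,.059,.063):
  print(zb,"wrist bottom",ring(f,(.6042,-.2468),.013,zb,(235,120),4)[0],"scene",ring(fs,(.6042,-.2468),.013,zb,(230,90),6))
print("rim w",ring(f,(.604,-.246),.01425,.042,(235,120),4),"rim s",ring(fs,(.604,-.246),.01425,.042,(230,90),6))
print("cap top",ring(f,(.6042,-.2468),.013,.129,(235,120),4))
```

```text
0.055 wrist bottom [259.7 358.9] scene (array([146.9, 322.3]), array([202.2, 363.5]))
0.059 wrist bottom [258.6 365. ] scene (array([145.7, 316.5]), array([201.2, 357.8]))
0.063 wrist bottom [257.5 371.4] scene (array([144.5, 310.7]), array([200.1, 352. ]))
rim w (array([253.1, 336.2]), array([396.3, 472.3])) rim s (array([149.4, 339.7]), array([209.4, 384.7]))
cap top (array([231.7, 521.9]), array([431.3, 702.7]))
```

Request:
{"api": "play_rows", "payload": {"plan": [[[255,-0.6,-0.4,3,0,-0.2,0],[255,-0.6,-0.4,6,0,-0.2,0],[255,-0.6,-0.4,9,0,-0.2,0],[255,-0.6,-0.4,12,0,-0.2,0],[255,-0.6,-0.4,14,0,-0.2,0],[255,-0.6,-0.4,16,0,-0.2,0]]]}}

```text
time: 16.1
tool_pos: [0.6036, -0.2462, 0.2771]
orientation: [0.989, -0.15, -0.0, 0.001]
contact_force: [0.6, -0.4, 0.7]
gripper_width: 0.0256
```

Request:
{"api": "play_rows", "payload": {"plan": [[[255,0,0,1.5,0,0,0],[255,0,0,3,0,0,0]]]}}

```text
time: 16.3
tool_pos: [0.6037, -0.2462, 0.2739]
orientation: [0.989, -0.15, -0.0, 0.001]
contact_force: [-0.1, -0.3, -0.3]
gripper_width: 0.0259
```

Run:
```python
from h import *
cmd([.6037,-.2462,.26],-.297)
f=snap("wrist","w13.png",(235,120,395,270),4)
snap("scene","s13.png",(230,90,330,180),6)
```

```text
t 16.3 pos [ 0.6037 -0.2462  0.2739] F [-0.1 -0.3 -0.3] w 0.0259
[ 0.  -0.1 13.9] [ 0.07  0.03 -0.23]
```

View pics/w13.png

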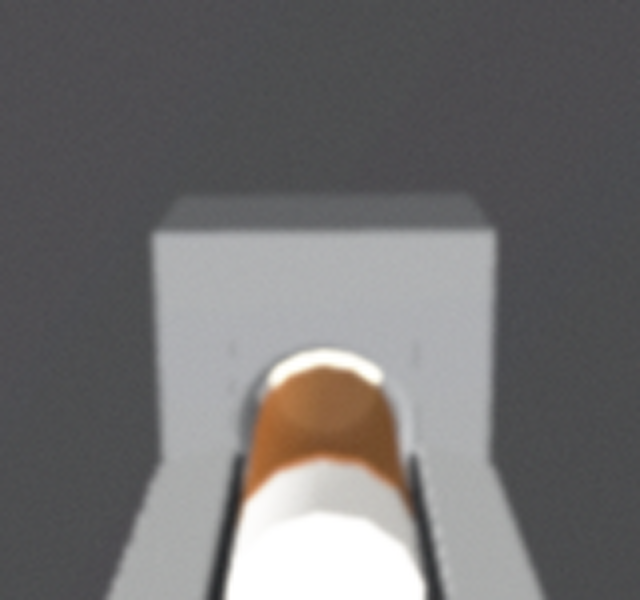

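View pics/s13.png

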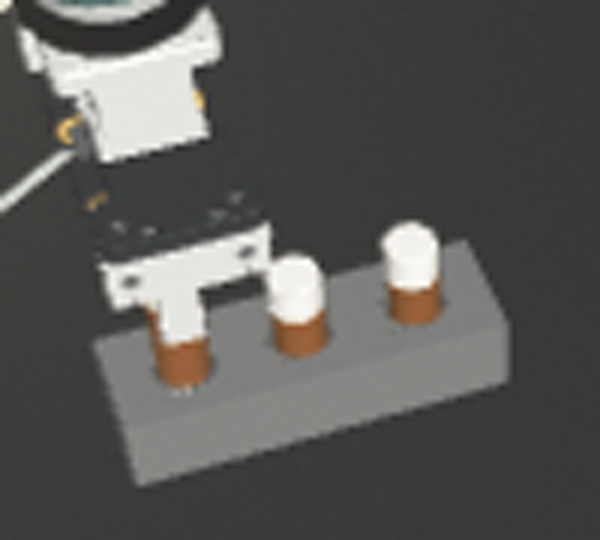

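Run:
```python
from h import *
t=np.linspace(0,2*np.pi,90)
def ring(f,c,r,z,off,s):
    q=np.array([w2px(f,[c[0]+r*np.cos(a),c[1]+r*np.sin(a),z]) for a in t]); q=(q-off)*s; return q.min(0).round(1),q.max(0).round(1)
f=load("w13.png"); fs=load("s13.png")
for zb in(.0365,.0395,.0425): print(zb,ring(f,(.604,-.2462),.013,zb,(235,120),4),ring(fs,(.604,-.2462),.013,zb,(230,90),6))
for c in((.604,-.246),(.605,-.2463)):print("rim w",ring(f,c,.01425,.042,(235,120),4),"disc",ring(f,c,.012,.012,(235,120),4))
```

```text
0.0365 (array([258.6, 354.4]), array([397.1, 485.4])) (array([153.4, 349.1]), array([207.9, 390.1]))
0.0395 (array([257.8, 359. ]), array([398. , 491.5])) (array([152.5, 344.9]), array([207.2, 385.9]))
0.0425 (array([256.9, 363.7]), array([399. , 497.8])) (array([151.6, 340.6]), array([206.4, 381.7]))
rim w (array([249.2, 356.6]), array([404.6, 503.3])) disc (array([268.4, 325.7]), array([384.3, 436.3]))
rim w (array([249.1, 351. ]), array([404.7, 498.1])) disc (array([268.3, 320.7]), array([384.3, 431.6]))
```

Request:
{"api": "play_rows", "payload": {"plan": [[[255,0.8,0,0.5,0,0,0],[255,0.8,0,2,0,0,0],[255,0.8,0,3.5,0,0,0],[255,0.8,0,5,0,0,0]]]}}

```text
time: 16.8
tool_pos: [0.6043, -0.2465, 0.2687]
orientation: [0.989, -0.15, -0.0, 0.0]
contact_force: [-0.0, -0.6, -0.8]
gripper_width: 0.0253
```

Request:
{"api": "play_rows", "payload": {"plan": [[[255,0,0,1.5,0,0,0],[255,0,0,3,0,0,0]]]}}

```text
time: 17.0
tool_pos: [0.6043, -0.2465, 0.2656]
orientation: [0.989, -0.15, -0.001, 0.0]
contact_force: [-0.3, -0.5, -0.8]
gripper_width: 0.0254
```

Run:
```python
from h import *
cmd([.6037,-.2462,.26],-.297)
f=snap("wrist","w14.png",(235,120,395,270),4)
snap("scene","s14.png",(230,90,330,180),6)
```

```text
t 17.0 pos [ 0.6043 -0.2465  0.2656] F [-0.3 -0.5 -0.8] w 0.0254
[-0.6 -0.1  5.6] [ 0.07  0.05 -0.24]
```

View pics/w14.png

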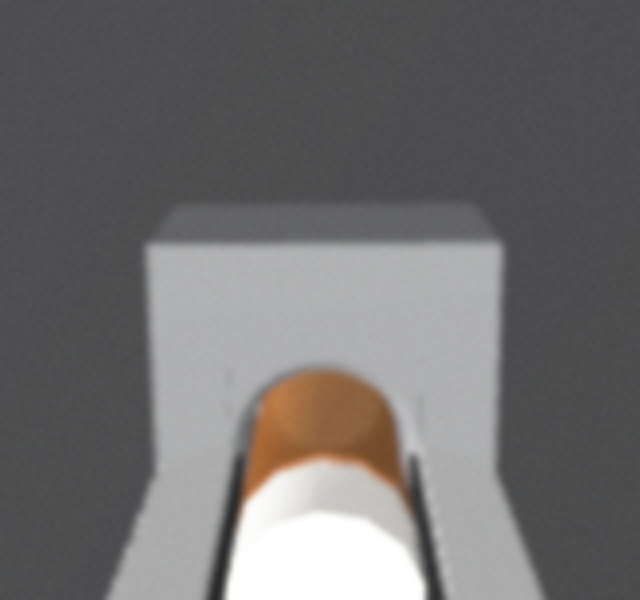

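View pics/s14.png

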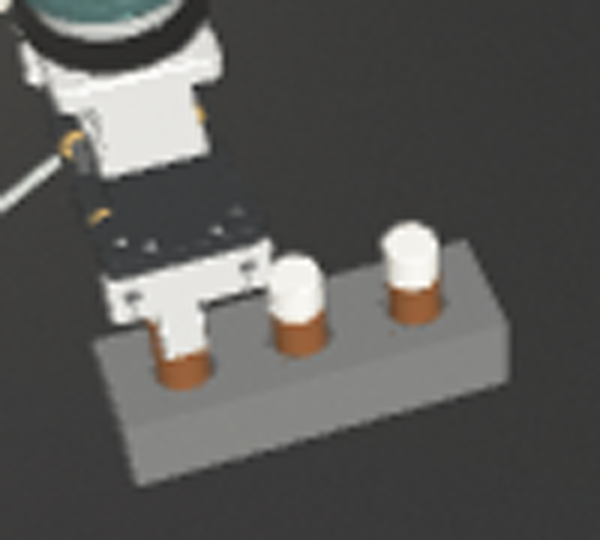

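Request:
{"api": "play_rows", "payload": {"plan": [[[255,0,0,2,0,0,0],[255,0,0,4,0,0,0],[255,0,0,6,0,0,0]]]}}

```text
time: 17.4
tool_pos: [0.6042, -0.2464, 0.2593]
orientation: [0.989, -0.15, -0.001, 0.0]
contact_force: [-0.5, -1.0, -0.8]
gripper_width: 0.0258
```

Request:
{"api": "play_rows", "payload": {"plan": [[[255,0,0,2,0,0,0],[255,0,0,4,0,0,0],[255,0,0,6,0,0,0]]]}}

```text
time: 17.7
tool_pos: [0.6042, -0.2464, 0.253]
orientation: [0.989, -0.15, -0.001, 0.0]
contact_force: [-0.7, 0.2, -0.6]
gripper_width: 0.0258
```

Request:
{"api": "play_rows", "payload": {"plan": [[[255,0,0,1,0,0,0],[255,0,0,2,0,0,0],[255,0,0,3,0,0,0]]]}}

```text
time: 18.0
tool_pos: [0.6042, -0.2464, 0.25]
orientation: [0.989, -0.15, -0.001, 0.0]
contact_force: [0.3, 0.3, -1.3]
gripper_width: 0.0257
```

Now 1 mm at a time until the floor.

Request:
{"api": "play_rows", "payload": {"plan": [[[255,0,0,0.7,0,0,0],[255,0,0,1.4,0,0,0],[255,0,0,1.4,0,0,0]]]}}

```text
time: 18.3
tool_pos: [0.6042, -0.2464, 0.2485]
orientation: [0.989, -0.15, -0.001, 0.0]
contact_force: [0.6, 0.1, -0.6]
gripper_width: 0.0253
```

Request:
{"api": "play_rows", "payload": {"plan": [[[255,0,0,0.5,0,0,0],[255,0,0,1,0,0,0],[255,0,0,1,0,0,0]]]}}

```text
time: 18.6
tool_pos: [0.6041, -0.2464, 0.2475]
orientation: [0.989, -0.15, -0.001, 0.0]
contact_force: [-0.2, 0.0, -0.4]
gripper_width: 0.0258
```

Request:
{"api": "play_rows", "payload": {"plan": [[[255,0,0,0.5,0,0,0],[255,0,0,1,0,0,0],[255,0,0,1,0,0,0]]]}}

```text
time: 18.9
tool_pos: [0.6041, -0.2464, 0.2465]
orientation: [0.989, -0.15, -0.001, 0.0]
contact_force: [-0.0, -0.5, 0.2]
gripper_width: 0.0257
```

Run:
```python
from h import *
cmd([.6037,-.2462,.246],-.297)
snap("scene","s15.png",(230,90,330,180),6)
```

```text
t 18.9 pos [ 0.6041 -0.2464  0.2465] F [-0.  -0.5  0.2] w 0.0257
[-0.5 -0.   0.5] [ 0.06  0.09 -0.23]
```

View pics/s15.png

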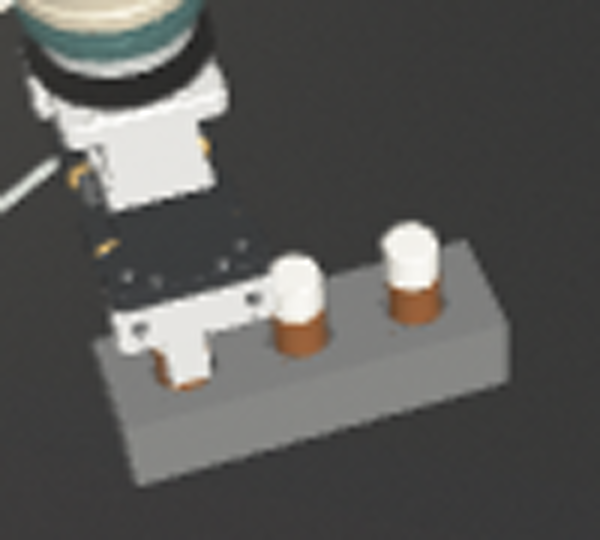

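Request:
{"api": "play_rows", "payload": {"plan": [[[255,0,0,0.5,0,0,0],[255,0,0,1,0,0,0],[255,0,0,1,0,0,0]]]}}

```text
time: 19.25
tool_pos: [0.6042, -0.2465, 0.2465]
orientation: [0.989, -0.15, -0.001, 0.0]
contact_force: [-2.1, 0.5, 5.5]
gripper_width: 0.0255
```

Request:
{"api": "play_rows", "payload": {"plan": [[[225,0,0,0,0,0,0],[205,0,0,0,0,0,0],[180,0,0,0,0,0,0],[150,0,0,0,0,0,0],[120,0,0,0,0,0,0],[120,0,0,0,0,0,0],[120,0,0,0,0,0,0]]]}}

```text
time: 19.95
tool_pos: [0.6041, -0.2464, 0.2464]
orientation: [0.989, -0.15, -0.001, 0.0]
contact_force: [-0.3, -1.0, -0.2]
gripper_width: 0.0493
```

Request:
{"api": "play_rows", "payload": {"plan": [[[120,0,0,-5,0,0,0],[120,0,0,-20,0,0,0],[120,0,0,-50,0,0,0],[120,0,0,-90,0,0,0],[120,-30,0,-120,0,0,0],[120,-70,0,-120,0,0,0],[120,-70,0,-120,0,0,0],[120,-70,0,-120,0,0,0]]]}}

```text
time: 20.75
tool_pos: [0.5371, -0.2256, 0.3681]
orientation: [0.989, -0.15, 0.0, 0.0]
contact_force: [0.7, -0.2, -0.1]
gripper_width: 0.0496
```

Run:
```python
from h import *
cmd([.6037,-.2462,.246],-.297)
snap("scene","s16.png",(230,90,330,180),6)
f=snap("wrist","w16.png",(230,40,400,260),3)
t=np.linspace(0,2*np.pi,90)
for z in(.082,.088):
  q=np.array([w2px(f,[.604+.013*np.cos(a),-.246+.013*np.sin(a),z]) for a in t]); q=(q-(230,40))*3; print(q.min(0),q.max(0))
```

```text
t 20.75 pos [ 0.5371 -0.2256  0.3681] F [ 0.7 -0.2 -0.1] w 0.0496
[ 69.6  -0.2 122.2] [ 0.04 -0.04 -0.26]
[214.20380115 221.81250983] [306.48977793 316.64820198]
[213.22663348 221.38108163] [307.62769032 318.37240367]
```

View pics/s16.png

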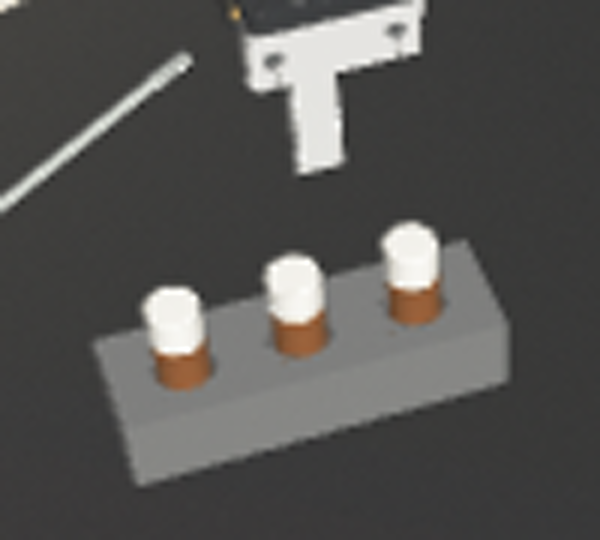

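View pics/w16.png

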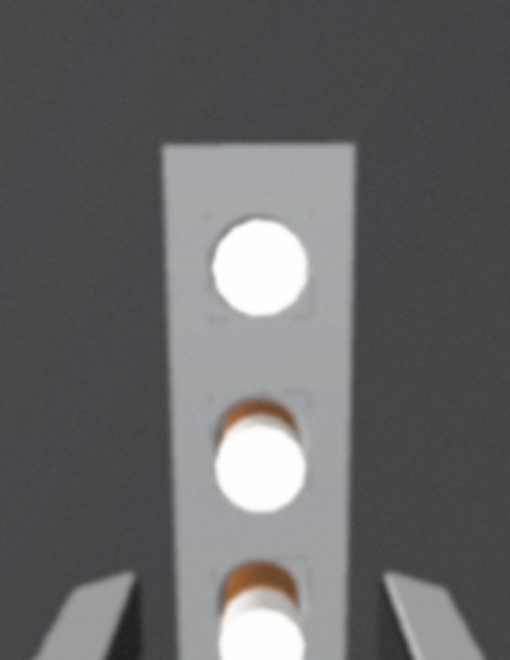

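The vial stands seated at the same height as its neighbours, with its cap centred where predicted and the gripper clear. I'll hand in.

Run:
```python
from h import *
print(robot.sign_off())
```

```text
the job is handed in; nothing more can be done
None
```

I pressed the lever to its stop, set the raised vial fully down in the rack's empty pocket and released it. I handed the job in at about 21 s of the 69 s allowed.

- **Lever push:** The lever moved at about 5 N, and the force climbed once it met the stop. I then held it there for about 1.2 s at 12.6–15 N. Before that hold the push reached 22.5 N, because I had queued one step too many. That was under the 25 N limit but well above the 12 N target. Afterwards the lever stayed down with the vial up.
- **Vial transfer:** I gripped the vial by the cap (opening read 25.8 mm) and lifted it about 80 mm, clear of the sleeve. I lowered it into the pocket until it touched the floor at about 5.5 N, then released it and moved the arm clear.
- **Last checks:** In the final pictures the vial stands upright, level with its two neighbours. Its cap matches the predicted seated position to about 1 mm. The two neighbouring vials looked unmoved, the arm was clear of everything, and the force reading was near zero. I took no final overall picture to confirm the bystanders' positions, but there were no unexpected contact forces during the moves.
- **Disagreement:** Before insertion the wrist camera suggested the vial was about 1–1.5 mm off, or tilted about 2°, in the gripper. I corrected by 0.8 mm and it went in without resistance.

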